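# Feel the end float of a pump shaft and park it mid-float

### The job

Check the end float of the small pump's shaft by its coupling hub: push the shaft gently in until you feel it firmly against its inner stop (the resistance climbs clearly above the drag, to about 8 N or more) and pause there, then draw it out in the same way until it is firmly against its outer stop and pause again; more than 25 N on a stop would damage it. Then leave the shaft standing in the middle of that float, to within 2.5 mm, let go of it, and leave the other things on the table as they are.

Things in the scene. Friction and masses are not known exactly. Their poses are not given: they have to be found in the camera images.
- pump: small grey bench pump, bolted down: base plate 150 x 110 x 12 mm, a 68 mm bearing barrel lying along the pump's x axis, axis 80 mm above the table, a wider metal casing (88 mm) at the back; top at 124 mm. Origin: centre of the underside of the base plate. The shaft comes out at the front, along the pump's -x axis; the front face of its gland is 59 mm ahead of the origin.
- hub (a point): middle of the shaft's steel coupling hub in front of the pump, the place to hold it: a round hub 32 mm in diameter, 36 mm long, level, coaxial with the shaft, 80 mm above the table; behind it the bare 16 mm shaft, in front of it a 42 mm flange 7 mm thick, whose back face is 18 mm from this point. Its x axis points along the shaft into the pump.
- shaft: the shaft with its hub; origin on its axis 125 mm inward of hub. It slides along its x axis only (+x is into the pump) and does not turn; the seal drags with 2 to 3 N and holds it where it is left. Hidden stops in the barrel end its travel: float 14 to 26 mm in all, starting off the middle; the middle lies anywhere up to 10 mm either way from the pump's origin, unseen.
- drop_vial: small amber vial with a white cap, 25 mm wide, 48 mm tall, standing loose near the pump; a bystander. Origin: centre of its underside.
- beaker: empty clear beaker, 62 mm wide, 76 mm tall, standing loose near the pump; a bystander. Origin: centre of its underside.
- timer: flat square bench timer, 62 x 62 x 16 mm, lying loose in front; a bystander. Origin: centre of its underside.
- marker: pen lying loose, 134 mm long, 12 mm thick; a bystander. Origin: centre of its underside.

How it is judged:
By the outcome, as a careful person would: the job done as asked, in the order asked, and still so for the second after the job is handed in, with the robot touching nothing.
It also fails if it takes over 50 s, if anything falls off the work surface, if the arm or the gripper's body presses on something with over 40 N, if the wrist force passes 120 N, or if a joint passes its speed limit or range.

### The arm

A 6-joint arm with a two-finger parallel gripper is mounted at the origin on a cart in front of the work surface, level with it; the furniture and walls round the work are solid. World frame = base frame: x ahead of the robot, y to its left, z up, the work surface at z = 0. Lengths are in m, angles in rad, forces in N, time in s.
With the tool pointing down it reaches from about 0.375 to 0.975 m from the base axis. Payload 3.8 kg.
Tool frame: the origin (TCP) lies at the very end of the fingers, on their centre line; the grasp point (between the pads) lies 19 mm behind it; z points along the fingers, y is the direction in which the jaws open and shut (so a half turn about z gives the same grasp; the last joint's range is limited). The gripper opens to 88 mm and grips with 3 to 60 N. Pads are 18 mm wide; open, the fingers measure 123 mm over their backs; the gripper's body (75 mm by 187 mm) begins 45 mm behind the grasp point.
Start: joints at [1.134, 0.264, 1.604, -0, 1.274, -0.037], TCP at [0.263, 0.622, 0.239] pointing down, gripper open.
Joint ranges: [-2.63, 2.63], [-0.94, 2.18], [0.31, 2.57], [-1.31, 4.45], [0, 2.66], [-2.55, 2.55]. Speed limits (rad/s): [2.57, 2.57, 3.14, 3.14, 3.14, 3.14].

### API

Orientations are given as [roll, pitch, yaw] about the fixed x, y, z axes, in that order (R = Rz(yaw) Ry(pitch) Rx(roll)).
In Python, from bench import robot, eyes gives the robot as it stands.
- The arm moves only by the tool drive_tool, never from a script. Its argument "deltas" is a list of rows, each a list of 5 numbers: the finger opening in cm, from 0 to 8.81, then the shift along the tool's x, y, z in cm, then the turn about the tool's z in degrees. In form: [[gripper, tx, ty, tz, spin], ...]. A call has 1 to 5 rows; each row shifts and turns the commanded pose from where the row before left it, along the tool's axes as they then stand; what a row does not reach is not made up. A row lasts 1/8 s, in which the tool goes at most 62.5 mm and 10.7 degrees, less where a joint would pass 70% of its speed; a pose out of reach is approached as far as the arm can. A call is refused whole if a number of a shift passes 6.25 or a number of a turn 10.7, either way. A call with a gripper value outside its range is refused whole. The fingers move at their own pace and stop on an object; "force" is the grip in N (left out, the last holds). Time passes only in rows, so rows that do not move let the fingers close. It gives the time, the measured TCP pose, the force and the opening at its end, in the units of the state.
- robot.get_obs(): the state, without advancing time (a new reading comes with each control period).
- eyes.get_image(name): name is "side" or "top" or "wrist"; returns a dict with "img" (384x512x3 uint8, red, green, blue), "depth" (384x512 float32, m along the optical axis (not along the pixel's ray), 0 where there is no reading), "vertical_fov" (degrees; the focal length in pixels is half the picture's height over the tangent of half this angle, whatever the lens; pixels are square), "cx", "cy" (the principal point, pixels), "k1" (the pictures are not rectified: a ray, as slopes to the right and down, at radius r is drawn at 1 + k1 r^2 times it, then the intrinsics apply), "world_to_cam" (4x4, takes a point from world to camera coordinates); the wrist camera has in their place "tool_from_camera" (4x4, takes a point from camera to tool coordinates, whose origin is the TCP and whose axes are the flange's). Camera axes: x right, y up, looking along -z (the intrinsics and any distortion apply to the point x, -y, -z); pixel columns grow to the right and rows downward; lengths in m; the calibration is good to about 2 mm. A picture is of the moment at which its call begins: read the wrist's pose just before it.
- robot.close_job(): hands the job in, once; it reports no verdict.
Trained networks look in a picture, given as the dict that the camera call returned (one of the last four; its "shot" number tells which), for a name from the list of things; names that differ only in an ending like _2 or _b are one class to them, and where a whole thing is asked for, a point or a joint stands for the part that bears it (a point fixed in the world has none). Each returns a list of dicts, best first, with "conf" (0 to 1); they miss things now and then, are a little off and sometimes report something else, mostly with a low value. They report only what shows in the picture. A call takes as long as a camera call.
- eyes.look_for(picture, name): "uv" ([column, row] in pixels, amid what is visible of it).
The state is a dict: "t": time; "q": joint angles; "dq": joint speeds; "tau": joint torques, N m; "tool_pos": TCP position; "ee_rot": TCP orientation; "ft_force": force on the tool from outside, world axes, zero at the start; "wrist_torque": the same for the moment, N m; "opening": opening from 0.0 (shut) to 1.0 (fully open).
Only numpy, scipy, OpenCV 4.12 (cv2) and the standard library are available. Lean on these libraries where they do the work, as an engineer would, in place of code of your own. Each camera call takes 0.05 s, during which the arm holds its last target.

## Working session

There is one attempt and no reset: what is moved stays moved. The work goes in short steps, Python scripts to look and compute and a tool call to move; the robot and the scene stay as the last step left them, time stands still between calls to the robot, and variables do not carry over. Pictures are saved under pics/ and viewed, and the job is handed in when it is done.

Besides the shell and the picture viewer there is one more tool, called after "Call:" as name([rows], argument=value, ...), one row to a line, values as JSON. drive_tool: Moves the arm, as the interface text tells. Its arguments: {"type":"object","properties":{"deltas":{"type":"array"},"force":{"type":"number"}},"required":["deltas"]}

```bash
ls; mkdir -p pics; cat > h.py <<'E'
import numpy as np, cv2
from bench import robot, eyes
def K(d):
    f=d["img"].shape[0]/2/np.tan(np.radians(d["vertical_fov"])/2); return f,d["cx"],d["cy"],d["k1"]
def ray(d,uv):
    f,cx,cy,k1=K(d); p=np.array([(uv[0]-cx)/f,(uv[1]-cy)/f]); s=p.copy()
    for _ in range(20): s=p/(1+k1*(s@s))
    return s
def pt(d,uv,depth,T):  # T cam->world
    s=ray(d,uv); return (T@np.array([s[0]*depth,-s[1]*depth,-depth,1]))[:3]
def T_of(d,st=None):
    if "world_to_cam" in d: return np.linalg.inv(d["world_to_cam"])
    from scipy.spatial.transform import Rotation as R
    T=np.eye(4); T[:3,:3]=R.from_euler('xyz',st["ee_rot"]).as_matrix(); T[:3,3]=st["tool_pos"]
    return T@np.array(d["tool_from_camera"])
def proj(d,P,T):
    c=np.linalg.inv(T)@np.append(P,1); s=np.array([c[0],-c[1]])/-c[2]; f,cx,cy,k1=K(d)
    s=s*(1+k1*(s@s)); return s*f+[cx,cy]
def cloud(d,T):
    f,cx,cy,k1=K(d); h,w=d["depth"].shape
    u,v=np.meshgrid(np.arange(w),np.arange(h)); p=np.stack([(u-cx)/f,(v-cy)/f],-1); s=p.copy()
    for _ in range(20): s=p/(1+k1*(s**2).sum(-1,keepdims=True))
    D=d["depth"]; C=np.stack([s[...,0]*D,-s[...,1]*D,-D,np.ones_like(D)],-1)
    P=(C@T.T)[...,:3]; P[D==0]=np.nan; return P
def save(d,n): cv2.imwrite(f"pics/{n}.png",d["img"][...,::-1])
E
python3 - <<'E'
from h import *
st=robot.get_obs(); print(st)
for n in ["side","top","wrist"]:
    d=eyes.get_image(n); save(d,n+"0"); T=T_of(d,st)
    print(n,d["vertical_fov"],d["k1"],T[:3].round(3).tolist())
    for k in ["pump","hub","shaft","drop_vial","beaker","timer","marker"]:
        for r in eyes.look_for(d,k)[:2]:
            u,v=map(int,np.round(r["uv"])); D=d["depth"][min(v,383),min(u,511)]
            print(k,round(r["conf"],2),u,v,pt(d,r["uv"],D,T).round(3))
print(robot.get_obs()["t"])
E
```

```text
pics
{'t': 0.0, 'q': array([ 1.13411507e+00,  2.64756004e-01,  1.60537965e+00, -5.46231379e-06,
        1.27366442e+00, -3.69016819e-02]), 'dq': array([-1.24875746e-03,  1.15047570e-03,  7.11488541e-04, -7.61500328e-05,
        5.24605922e-05,  1.58557571e-04]), 'tau': array([ 8.66722021e-04, -5.02106273e+01, -3.56884146e+01,  7.28178956e-02,
        2.92471825e-02, -1.90446144e-04]), 'tool_pos': array([0.26242626, 0.62113277, 0.23738301]), 'ee_rot': array([-3.13938654e+00, -7.62232482e-05,  2.74181460e+00]), 'ft_force': array([0.33998776, 0.06827878, 0.68721656]), 'wrist_torque': array([ 0.01040304, -0.03577982,  0.01863808]), 'opening': 1.0018106343218947}
side 54.58127477364873 -0.003942410582117008 [[-0.992, 0.078, -0.1, 0.411], [-0.126, -0.506, 0.853, 0.795], [0.016, 0.859, 0.512, 0.505]]
pump 0.77 182 198 [0.642 0.134 0.066]
hub 0.76 236 192 [0.522 0.134 0.092]
shaft 0.59 234 191 [0.526 0.13  0.091]
drop_vial 0.78 226 273 [0.513 0.307 0.028]
beaker 0.73 222 153 [ 0.605 -0.131  0.053]
timer 0.61 297 209 [0.389 0.063 0.016]
marker 0.73 312 171 [ 0.349 -0.152  0.006]
top 51.69676473847065 -0.12436498002065392 [[0.023, 0.998, -0.053, 0.44], [-1.0, 0.022, -0.018, 0.065], [-0.017, 0.054, 0.998, 0.992]]
pump 0.84 255 127 [0.63  0.091 0.11 ]
hub 0.67 241 180 [0.511 0.122 0.095]
shaft 0.98 242 178 [0.516 0.12  0.094]
drop_vial 0.41 172 178 [0.517 0.292 0.046]
beaker 0.73 359 143 [ 0.619 -0.169  0.003]
timer 0.61 276 229 [0.398 0.037 0.017]
marker 0.75 357 256 [ 0.335 -0.167  0.008]
wrist 62.78556316250697 0.011025146613918605 [[0.389, -0.876, -0.285, 0.189], [0.921, 0.37, 0.123, 0.652], [-0.002, -0.31, 0.951, 0.383]]
drop_vial 0.63 127 380 [0.508 0.307 0.013]
1.2
```

View pics/side0.png

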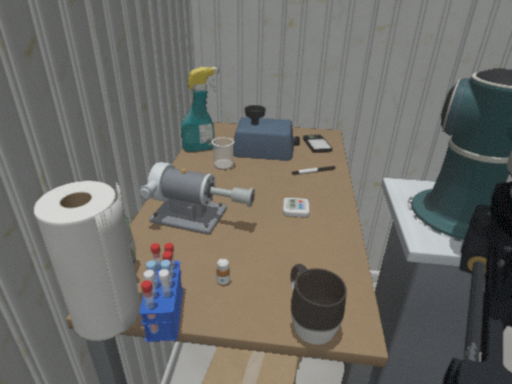

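View pics/top0.png

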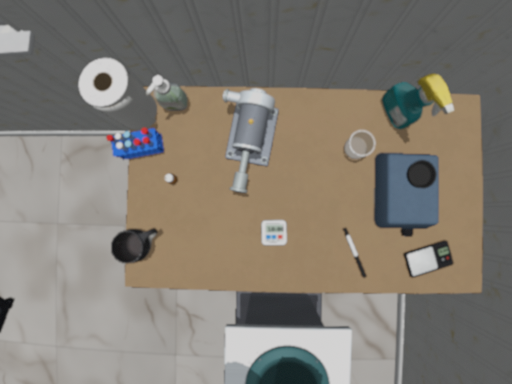

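```bash
cat > m.py <<'E'
from h import *
for n in ["top","side"]:
    d=eyes.get_image(n); T=T_of(d); P=cloud(d,T).reshape(-1,3)
    ok=(P[:,0]>.44)&(P[:,0]<.80)&(P[:,1]>-.02)&(P[:,1]<.22)&(P[:,2]>.05)&(P[:,2]<.2)
    Q=P[ok]; print(n,len(Q))
    for a in np.arange(.45,.76,.01):
        S=Q[(Q[:,0]>=a)&(Q[:,0]<a+.01)]
        if len(S)>3: 
            y=S[:,1]; top=S[S[:,2]>S[:,2].max()-.008]
            print(round(a+.005,3),len(S),"y",y.min().round(3),y.max().round(3),"zmax",S[:,2].max().round(3),"ytop",np.median(top[:,1]).round(3))
E
python3 m.py
python3 - <<'E'
import cv2
for n,(x,y) in {"top":(205,75),"side":(130,140)}.items():
    i=cv2.imread(f"pics/{n}0.png")[y:y+130,x:x+140]; cv2.imwrite(f"pics/{n}0c.png",cv2.resize(i,None,fx=5,fy=4.5,interpolation=3))
E
```

```text
top 5141
0.485 50 y 0.107 0.146 zmax 0.104 ytop 0.124
0.495 62 y 0.111 0.146 zmax 0.101 ytop 0.127
0.505 57 y 0.11 0.14 zmax 0.098 ytop 0.123
0.515 66 y 0.108 0.138 zmax 0.099 ytop 0.123
0.525 52 y 0.106 0.136 zmax 0.097 ytop 0.123
0.535 29 y 0.113 0.127 zmax 0.09 ytop 0.119
0.545 28 y 0.111 0.125 zmax 0.09 ytop 0.117
0.555 33 y 0.109 0.125 zmax 0.09 ytop 0.115
0.565 30 y 0.107 0.123 zmax 0.091 ytop 0.113
0.575 69 y 0.077 0.121 zmax 0.103 ytop 0.091
0.585 154 y 0.077 0.144 zmax 0.117 ytop 0.11
0.595 131 y 0.075 0.144 zmax 0.117 ytop 0.108
0.605 127 y 0.073 0.142 zmax 0.117 ytop 0.109
0.615 127 y 0.073 0.14 zmax 0.116 ytop 0.106
0.625 133 y 0.071 0.138 zmax 0.117 ytop 0.102
0.635 131 y 0.069 0.136 zmax 0.121 ytop 0.102
0.645 126 y 0.067 0.134 zmax 0.122 ytop 0.1
0.655 128 y 0.065 0.132 zmax 0.117 ytop 0.099
0.665 127 y 0.062 0.132 zmax 0.116 ytop 0.096
0.675 160 y 0.051 0.13 zmax 0.116 ytop 0.092
0.685 183 y 0.051 0.135 zmax 0.126 ytop 0.09
0.695 237 y 0.049 0.168 zmax 0.126 ytop 0.093
0.705 180 y 0.049 0.167 zmax 0.126 ytop 0.093
0.715 74 y 0.068 0.165 zmax 0.121 ytop 0.104
0.725 18 
[... 476 characters left out ...]
.099 ytop 0.094
0.585 219 y 0.079 0.142 zmax 0.116 ytop 0.114
0.595 154 y 0.099 0.148 zmax 0.115 ytop 0.119
0.605 137 y 0.095 0.144 zmax 0.114 ytop 0.118
0.615 131 y 0.09 0.142 zmax 0.113 ytop 0.117
0.625 134 y 0.092 0.14 zmax 0.114 ytop 0.115
0.635 132 y 0.089 0.139 zmax 0.116 ytop 0.109
0.645 136 y 0.097 0.138 zmax 0.121 ytop 0.104
0.655 126 y 0.083 0.135 zmax 0.114 ytop 0.11
0.665 129 y 0.084 0.133 zmax 0.114 ytop 0.106
0.675 134 y 0.059 0.133 zmax 0.114 ytop 0.105
0.685 205 y 0.066 0.135 zmax 0.124 ytop 0.094
0.695 237 y 0.072 0.166 zmax 0.125 ytop 0.103
0.705 203 y 0.074 0.17 zmax 0.124 ytop 0.101
0.715 109 y 0.091 0.168 zmax 0.122 ytop 0.107
0.725 14 y 0.104 0.165 zmax 0.103 ytop 0.161
```

```bash
python3 - <<'E'
import cv2
for n,(x,y) in {"top":(205,75),"side":(130,140)}.items():
    i=cv2.imread(f"pics/{n}0.png")[y:y+130,x:x+130]; cv2.imwrite(f"pics/{n}0d.png",cv2.resize(i,None,fx=4.5,fy=4.5,interpolation=3))
E
```

```text
(no output)
```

View pics/top0d.png

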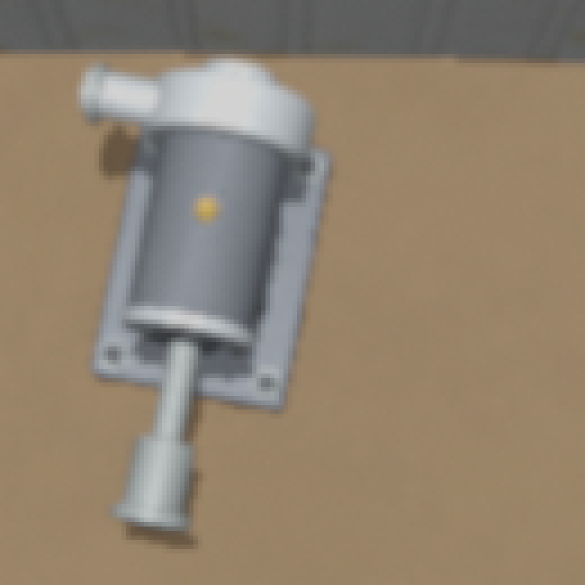

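View pics/side0d.png

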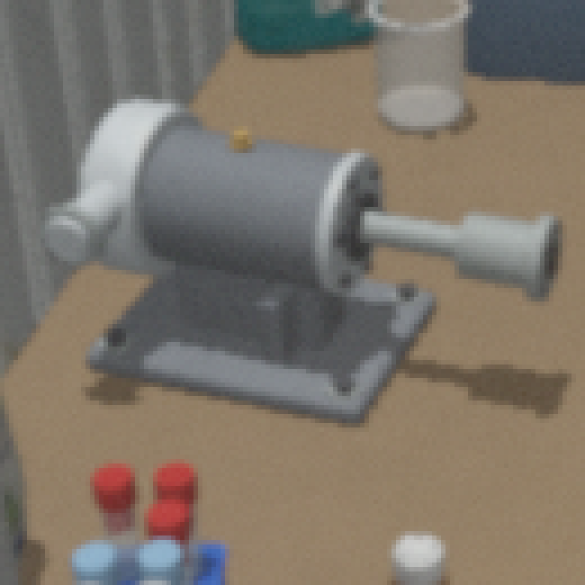

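```bash
cat > a.py <<'E'
from h import *
from scipy.optimize import least_squares
for n in ["top","side"]:
    d=eyes.get_image(n); T=T_of(d); P=cloud(d,T).reshape(-1,3)
    ok=(P[:,0]>.44)&(P[:,0]<.67)&(P[:,1]>.02)&(P[:,1]<.18)&(P[:,2]>.06)&(P[:,2]<.14)
    Q=P[ok]
    B=Q[((Q[:,0]>.595)&(Q[:,0]<.665))]; H=Q[(Q[:,0]>.503)&(Q[:,0]<.525)]; S=Q[(Q[:,0]>.54)&(Q[:,0]<.565)]
    def res(p):
        y0,yaw,z=p; out=[]
        for A,r in((B,.034),(H,.016),(S,.008)):
            l=-(A[:,0]-.515)*np.sin(yaw)+(A[:,1]-y0)*np.cos(yaw); out.append((np.hypot(l,A[:,2]-z)-r))
        return np.concatenate(out)
    s=least_squares(res,[.124,-.174,.08],loss="soft_l1",f_scale=.002); y0,yaw,z=s.x
    print(n,s.x, np.degrees(yaw),np.sqrt(np.mean(s.fun**2)))
    a=(Q[:,0]-.515)*np.cos(yaw)+(Q[:,1]-y0)*np.sin(yaw); l=-(Q[:,0]-.515)*np.sin(yaw)+(Q[:,1]-y0)*np.cos(yaw)
    for k in np.arange(-.045,.08,.003):
        m=(a>=k)&(a<k+.003)
        if m.sum(): print(round(k+.0015,4),m.sum(),Q[m,2].max().round(3),l[m].min().round(3),l[m].max().round(3))
print(robot.get_obs()["t"])
E
python3 a.py
```

```text
top [ 0.12306797 -0.16766948  0.07935243] -9.606753625285496 0.0014638881140230774
-0.0315 6 0.09 -0.008 0.013
-0.0285 25 0.101 -0.019 0.018
-0.0255 22 0.1 -0.021 0.018
-0.0225 21 0.101 -0.02 0.019
-0.0195 19 0.097 -0.015 0.015
-0.0165 18 0.097 -0.015 0.014
-0.0135 17 0.096 -0.016 0.014
-0.0105 17 0.098 -0.015 0.015
-0.0075 19 0.097 -0.015 0.015
-0.0045 18 0.096 -0.015 0.013
-0.0015 16 0.099 -0.016 0.014
0.0015 19 0.095 -0.015 0.015
0.0045 19 0.096 -0.015 0.013
0.0075 16 0.096 -0.015 0.014
0.0105 17 0.097 -0.016 0.014
0.0135 14 0.097 -0.014 0.015
0.0165 8 0.089 -0.008 0.006
0.0195 8 0.087 -0.007 0.007
0.0225 11 0.091 -0.007 0.008
0.0255 8 0.09 -0.006 0.006
0.0285 9 0.089 -0.008 0.006
0.0315 8 0.09 -0.007 0.007
0.0345 11 0.09 -0.007 0.008
0.0375 8 0.089 -0.006 0.006
0.0405 7 0.089 -0.007 0.006
0.0435 12 0.09 -0.007 0.007
0.0465 9 0.089 -0.007 0.008
0.0495 7 0.089 -0.006 0.006
0.0525 9 0.087 -0.008 0.006
0.0555 10 0.089 -0.007 0.007
0.0585 8 0.09 -0.006 0.007
0.0615 8 0.091 -0.006 0.006
0.0645 29 0.101 -0.015 0.016
0.0675 42 0.111 -0.028 0.028
0.0705 76 0.119 -0.035 0.033
0.0735 39 0.1
[... 511 characters left out ...]
 19 0.095 -0.0 0.016
0.0105 17 0.095 -0.006 0.017
0.0135 17 0.096 -0.006 0.016
0.0165 10 0.093 -0.006 0.015
0.0195 9 0.088 -0.002 0.008
0.0225 8 0.087 -0.001 0.009
0.0255 9 0.087 -0.0 0.009
0.0285 11 0.087 -0.001 0.008
0.0315 9 0.087 -0.002 0.009
0.0345 10 0.088 -0.001 0.008
0.0375 10 0.087 -0.001 0.01
0.0405 10 0.087 -0.002 0.008
0.0435 9 0.087 0.0 0.009
0.0465 12 0.088 -0.003 0.008
0.0495 7 0.087 -0.0 0.008
0.0525 10 0.088 0.002 0.009
0.0555 8 0.087 0.001 0.009
0.0585 11 0.087 -0.005 0.01
0.0615 9 0.087 -0.001 0.008
0.0645 10 0.087 -0.003 0.009
0.0675 62 0.109 -0.027 0.03
0.0705 84 0.114 -0.03 0.035
0.0735 110 0.115 -0.032 0.037
0.0765 38 0.115 -0.006 0.035
0.0795 33 0.114 -0.003 0.035
1.4
```

Call:
drive_tool([
  [8.8,-3.5,-3.0,0,0],
  [8.8,-3.5,-3.0,0,0],
  [8.8,-3.5,-3.0,0,0],
  [8.8,-3.5,-3.0,0,0],
  [8.8,-3.5,-3.0,0,0],
], force=30)

```text
t: 2.02
tool_pos: [0.3661, 0.4142, 0.2389]
ee_rot: [3.141, 0.0, 2.742]
ft_force: [0.6, 0.5, 0.3]
opening: 0.999
```

Call:
drive_tool([
  [8.8,-3.5,-3.0,0,0],
  [8.8,-3.5,-3.0,0,0],
  [8.8,-3.5,-3.0,0,0],
  [8.8,-3.5,-3.0,0,0],
  [8.8,-3.5,-3.0,0,0],
])

```text
t: 2.65
tool_pos: [0.4689, 0.2078, 0.239]
ee_rot: [3.141, 0.001, 2.742]
ft_force: [-0.6, 0.6, 0.3]
opening: 0.998
```

Call:
drive_tool([
  [8.8,-3.5,-3.0,0,0],
  [8.8,-3.5,-3.0,0,0],
  [8.8,0,0,0,-6.6],
  [8.8,0,0,0,-6.6],
  [8.8,0,0,0,0],
])

```text
t: 3.28
tool_pos: [0.5095, 0.1264, 0.2388]
ee_rot: [3.142, 0.0, 2.97]
ft_force: [-0.4, -0.5, -0.3]
opening: 1.002
```

```bash
python3 - <<'E'
from h import *
st=robot.get_obs(); d=eyes.get_image("wrist"); save(d,"w1"); T=T_of(d,st)
print(st["tool_pos"],st["ee_rot"])
for r in eyes.look_for(d,"hub"): print(r, pt(d,r["uv"],d["depth"][int(r["uv"][1]),int(r["uv"][0])],T))
P=cloud(d,T).reshape(-1,3); yaw=-.1695
ok=(P[:,0]>.44)&(P[:,0]<.60)&(P[:,1]>.06)&(P[:,1]<.18)&(P[:,2]>.06)&(P[:,2]<.14); Q=P[ok]
a=(Q[:,0]-.5125)*np.cos(yaw)+(Q[:,1]-.1236)*np.sin(yaw); l=-(Q[:,0]-.5125)*np.sin(yaw)+(Q[:,1]-.1236)*np.cos(yaw)
for k in np.arange(-.045,.08,.003):
    m=(a>=k)&(a<k+.003)
    if m.sum(): print(round(k+.0015,4),m.sum(),Q[m,2].max().round(3),l[m].min().round(3),l[m].max().round(3),((l[m].min()+l[m].max())/2).round(4))
E
```

```text
[0.50954958 0.12642106 0.23879123] [3.14154830e+00 1.26620417e-04 2.97043951e+00]
{'uv': [255.9, 181.1], 'conf': 0.68} [0.51643649 0.12669223 0.09520965]
-0.0255 301 0.101 -0.02 0.019 -0.0005
-0.0225 130 0.102 -0.02 0.019 -0.0005
-0.0195 106 0.101 -0.02 0.019 -0.0004
-0.0165 74 0.096 -0.016 0.015 -0.0005
-0.0135 101 0.096 -0.016 0.015 -0.0005
-0.0105 97 0.096 -0.016 0.015 -0.0005
-0.0075 93 0.097 -0.016 0.015 -0.0006
-0.0045 98 0.096 -0.016 0.015 -0.0005
-0.0015 96 0.096 -0.016 0.015 -0.0006
0.0015 94 0.096 -0.016 0.015 -0.0006
0.0045 96 0.096 -0.016 0.015 -0.0006
0.0075 90 0.096 -0.016 0.015 -0.0006
0.0105 96 0.096 -0.016 0.015 -0.0006
0.0135 91 0.096 -0.015 0.015 -0.0001
0.0165 70 0.096 -0.015 0.015 -0.0001
0.0195 12 0.089 -0.006 0.005 -0.0006
0.0225 41 0.089 -0.008 0.007 -0.0007
0.0255 46 0.088 -0.008 0.007 -0.0007
0.0285 45 0.088 -0.008 0.007 -0.0007
0.0315 42 0.088 -0.008 0.007 -0.0007
0.0345 42 0.089 -0.008 0.007 -0.0007
0.0375 48 0.088 -0.009 0.007 -0.0008
0.0405 39 0.088 -0.009 0.007 -0.0008
0.0435 44 0.088 -0.009 0.007 -0.0008
0.0465 40 0.088 -0.008 0.007 -0.0002
0.0495 37 0.088 -0.008 0.007 -0.0003
0.0525 44 0.088 -0.008 0.007 -0.0003
0.0555 39 0.089 -0.008 0.007 -0.0003
0.0585 38 0.088 -0.008 0.007 -0.0003
0.0615 40 0.088 -0.008 0.007 -0.0003
0.0645 35 0.088 -0.008 0.007 -0.0003
0.0675 165 0.097 -0.016 0.016 -0.0003
0.0705 307 0.111 -0.03 0.029 -0.0006
0.0735 932 0.116 -0.035 0.034 -0.0006
0.0765 178 0.116 -0.035 0.033 -0.001
0.0795 103 0.115 -0.035 0.032 -0.0018
```

View pics/w1.png

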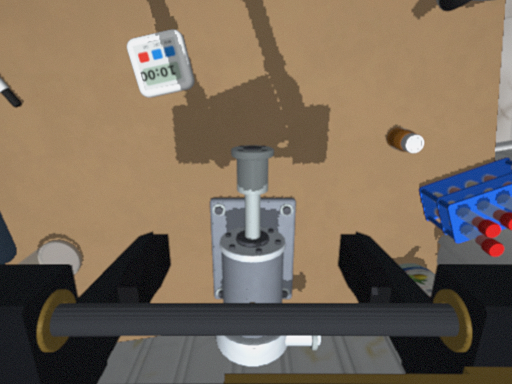

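Call:
drive_tool([
  [7,-0.35,-0.28,4.0,0],
  [7,0,0,4.5,0],
  [7,0,0,4.5,0],
  [7,0,0,3.0,0],
  [7,0,0,1.3,0],
])

```text
t: 4.0
tool_pos: [0.5109, 0.1233, 0.0637]
ee_rot: [-3.14, -0.003, 2.972]
ft_force: [-0.2, 0.4, 0.8]
opening: 0.793
```

Call:
drive_tool([
  [5,0,0,0,0],
  [5,0,0,0,0],
])

```text
t: 4.25
tool_pos: [0.5138, 0.1237, 0.0673]
ee_rot: [3.141, 0.003, 2.972]
ft_force: [0.2, 0.5, -0.3]
opening: 0.591
```

Call:
drive_tool([
  [2,0,0,0,0],
  [2,0,0,0,0],
  [2,0,0,0,0],
  [2,0,0,0,0],
], force=30)

```text
t: 4.75
tool_pos: [0.5133, 0.1238, 0.0667]
ee_rot: [3.14, 0.002, 2.972]
ft_force: [-0.7, 2.9, 5.5]
opening: 0.353
```

```bash
cat > s.py <<'E'
from h import *
st=robot.get_obs(); u=np.array([np.cos(-.1695),np.sin(-.1695),0]); p=st["tool_pos"]-[.5125,.123,.066]
print("t",st["t"],"s_mm",(p@u*1e3).round(2),"lat",(p@[-u[1],u[0],0]*1e3).round(2),"z",st["tool_pos"][2],"F along",(st["ft_force"]@u).round(2),st["ft_force"].round(2),"op",st["opening"],st["wrist_torque"].round(2))
E
python3 s.py
```

```text
t 4.75 s_mm 0.66 lat 0.95 z 0.06669714968699186 F along -1.15 [-0.67  2.93  5.47] op 0.3528021193816197 [ 0.48  0.06 -0.02]
```

Call:
drive_tool([
  [2,0,0.03,-0.05,0],
  [2,-0.1,0,0,0],
  [2,-0.1,0,0,0],
  [2,-0.1,0,0,0],
])

```text
t: 5.25
tool_pos: [0.5154, 0.1235, 0.0667]
ee_rot: [3.141, -0.001, 2.972]
ft_force: [-1.0, 2.5, 6.3]
opening: 0.359
```

```bash
python3 s.py
```

```text
t 5.25 s_mm 2.75 lat 0.94 z 0.06671000349814936 F along -1.36 [-0.96  2.46  6.34] op 0.3589967775960456 [ 0.47  0.28 -0.01]
```

Call:
drive_tool([
  [2,-0.1,0,0,0],
  [2,-0.1,0,0,0],
  [2,-0.1,0,0,0],
  [2,-0.1,0,0,0],
])

```text
t: 5.75
tool_pos: [0.5181, 0.123, 0.0667]
ee_rot: [3.141, -0.003, 2.972]
ft_force: [-7.3, 4.1, 11.3]
opening: 0.355
```

```bash
python3 s.py
```

```text
t 5.75 s_mm 5.57 lat 0.93 z 0.06666544267516437 F along -7.88 [-7.29  4.12 11.3 ] op 0.35458264309145676 [ 0.68  1.01 -0.05]
```

Call:
drive_tool([
  [2,0,0,0,0],
])

```text
t: 5.88
tool_pos: [0.5181, 0.123, 0.0667]
ee_rot: [3.141, -0.003, 2.972]
ft_force: [-4.8, 3.9, 9.2]
opening: 0.355
```

```bash
python3 s.py
```

```text
t 5.875 s_mm 5.56 lat 0.95 z 0.06668925572452813 F along -5.4 [-4.81  3.88  9.18] op 0.35473214387016266 [ 0.63  0.8  -0.03]
```

Call:
drive_tool([
  [2,-0.1,0,0,0],
  [2,0,0,0,0],
])

```text
t: 6.12
tool_pos: [0.5182, 0.123, 0.0666]
ee_rot: [3.142, -0.005, 2.972]
ft_force: [-8.3, 4.4, 12.7]
opening: 0.355
```

```bash
python3 s.py
```

```text
t 6.125 s_mm 5.59 lat 0.93 z 0.06664250144712011 F along -8.9 [-8.28  4.36 12.73] op 0.35492990423117604 [ 0.76  1.17 -0.01]
```

Call:
drive_tool([
  [2,-0.1,0,0,0],
  [2,0,0,0,0],
  [2,0,0,0,0],
  [2,0,0,0,0],
  [2,0,0,0,0],
])

```text
t: 6.75
tool_pos: [0.5182, 0.1229, 0.0666]
ee_rot: [-3.141, -0.007, 2.972]
ft_force: [-11.4, 5.0, 14.8]
opening: 0.353
```

```bash
python3 s.py
```

```text
t 6.75 s_mm 5.64 lat 0.9 z 0.06662607306955376 F along -12.09 [-11.41   4.98  14.82] op 0.35263090603630254 [ 0.85  1.59 -0.02]
```

Call:
drive_tool([
  [2,-0.06,0,0,0],
  [2,0,0,0,0],
  [2,0,0,0,0],
  [2,0,0,0,0],
  [2,0,0,0,0],
])

```text
t: 7.38
tool_pos: [0.5182, 0.123, 0.0666]
ee_rot: [-3.141, -0.008, 2.972]
ft_force: [-12.1, 5.4, 16.4]
opening: 0.354
```

```bash
python3 s.py
```

```text
t 7.375 s_mm 5.63 lat 0.91 z 0.066578527163876 F along -12.79 [-12.06   5.36  16.42] op 0.3542655362047577 [ 0.91  1.87 -0.07]
```

Call:
drive_tool([
  [2,0.15,0,0,0],
  [2,0.2,0,0,0],
  [2,0.2,0,0,0],
  [2,0.2,0,0,0],
  [2,0.2,0,0,0],
])

```text
t: 8.0
tool_pos: [0.5135, 0.1238, 0.0668]
ee_rot: [3.141, 0.002, 2.972]
ft_force: [1.8, 2.5, 4.1]
opening: 0.356
```

```bash
python3 s.py
```

```text
t 8.0 s_mm 0.88 lat 0.98 z 0.06675337035526106 F along 1.34 [1.79 2.54 4.1 ] op 0.35579004065234976 [ 0.32 -0.43 -0.03]
```

Call:
drive_tool([
  [2,0.15,0,0,0],
  [2,0.15,0,0,0],
  [2,0.15,0,0,0],
  [2,0.1,0,0,0],
])

```text
t: 8.5
tool_pos: [0.5079, 0.1248, 0.0667]
ee_rot: [3.141, 0.001, 2.972]
ft_force: [2.9, 2.7, 5.1]
opening: 0.356
```

```bash
python3 s.py
```

```text
t 8.5 s_mm -4.86 lat 0.96 z 0.06673114624469653 F along 2.45 [2.94 2.69 5.07] op 0.3563418470372967 [ 0.42 -0.42 -0.02]
```

Call:
drive_tool([
  [2,0.1,0,0,0],
  [2,0.1,0,0,0],
  [2,0.1,0,0,0],
])

```text
t: 8.88
tool_pos: [0.505, 0.1253, 0.0667]
ee_rot: [3.141, 0.001, 2.972]
ft_force: [1.9, 3.0, 5.9]
opening: 0.357
```

```bash
python3 s.py
```

```text
t 8.875 s_mm -7.82 lat 0.97 z 0.06674211725078025 F along 1.34 [1.87 2.99 5.91] op 0.3569874583522344 [ 0.43 -0.53  0.01]
```

Call:
drive_tool([
  [2,0.1,0,0,0],
  [2,0.1,0,0,0],
  [2,0.1,0,0,0],
])

```text
t: 9.25
tool_pos: [0.502, 0.1258, 0.0668]
ee_rot: [3.141, 0.001, 2.972]
ft_force: [2.4, 2.9, 4.5]
opening: 0.35
```

```bash
python3 s.py
```

```text
t 9.25 s_mm -10.83 lat 0.98 z 0.06675174202307191 F along 1.87 [2.39 2.9  4.46] op 0.3503704600109174 [ 0.43 -0.43 -0.03]
```

Call:
drive_tool([
  [2,0.1,0,0,0],
  [2,0.1,0,0,0],
])

```text
t: 9.5
tool_pos: [0.5, 0.1261, 0.0667]
ee_rot: [3.141, 0.001, 2.972]
ft_force: [2.9, 2.5, 5.9]
opening: 0.355
```

```bash
python3 s.py
```

```text
t 9.5 s_mm -12.81 lat 0.99 z 0.06674443431686712 F along 2.43 [2.9  2.54 5.9 ] op 0.35500860510574045 [ 0.4  -0.52 -0.02]
```

Call:
drive_tool([
  [2,0.1,0,0,0],
  [2,0.1,0,0,0],
])

```text
t: 9.75
tool_pos: [0.4981, 0.1265, 0.0667]
ee_rot: [3.141, 0.001, 2.972]
ft_force: [3.2, 2.3, 5.9]
opening: 0.353
```

```bash
python3 s.py
```

```text
t 9.75 s_mm -14.81 lat 0.98 z 0.06674639445490597 F along 2.81 [3.25 2.3  5.94] op 0.3531297527354199 [ 0.44 -0.46  0.03]
```

Call:
drive_tool([
  [2,0.1,0,0,0],
  [2,0.1,0,0,0],
])

```text
t: 10.0
tool_pos: [0.4975, 0.1266, 0.0668]
ee_rot: [3.141, 0.005, 2.972]
ft_force: [8.6, 1.8, -0.8]
opening: 0.357
```

```bash
python3 s.py
```

```text
t 10.0 s_mm -15.38 lat 1.02 z 0.06680357186326619 F along 8.16 [ 8.59  1.77 -0.83] op 0.3566108887802319 [ 0.18 -1.42 -0.04]
```

Outer stop at about -15.4. Load to about 12 N and pause.

Call:
drive_tool([
  [2,0.1,0,0,0],
  [2,0,0,0,0],
  [2,0,0,0,0],
])

```text
t: 10.38
tool_pos: [0.4975, 0.1266, 0.0668]
ee_rot: [3.14, 0.006, 2.972]
ft_force: [10.6, 0.8, -1.8]
opening: 0.353
```

```bash
python3 s.py
```

```text
t 10.375 s_mm -15.39 lat 1.02 z 0.06681438587432757 F along 10.33 [10.61  0.78 -1.79] op 0.35340516730047955 [ 0.11 -1.55 -0.06]
```

Call:
drive_tool([
  [2,0.08,0,0,0],
  [2,0,0,0,0],
  [2,0,0,0,0],
  [2,0,0,0,0],
  [2,0,0,0,0],
])

```text
t: 11.0
tool_pos: [0.4974, 0.1266, 0.0668]
ee_rot: [3.14, 0.008, 2.972]
ft_force: [12.0, 0.3, -3.8]
opening: 0.354
```

```bash
python3 s.py
```

```text
t 11.0 s_mm -15.45 lat 1.01 z 0.06682533331030656 F along 11.76 [11.98  0.29 -3.82] op 0.3542767397252373 [ 0.09 -1.89 -0.01]
```

Call:
drive_tool([
  [2,-0.2,0,0,0],
  [2,-0.25,0,0,0],
  [2,-0.25,0,0,0],
  [2,-0.25,0,0,0],
  [2,-0.2,0,0,0],
])

```text
t: 11.62
tool_pos: [0.504, 0.1254, 0.0667]
ee_rot: [3.141, -0.002, 2.972]
ft_force: [-2.3, 3.0, 10.1]
opening: 0.354
```

Call:
drive_tool([
  [2,0,0,0,0],
  [2,0,0,0,0],
])

```text
t: 11.88
tool_pos: [0.5043, 0.1254, 0.0667]
ee_rot: [3.141, -0.002, 2.972]
ft_force: [-0.9, 3.7, 9.4]
opening: 0.353
```

```bash
python3 s.py
```

```text
t 11.875 s_mm -8.48 lat 0.94 z 0.06667902385712195 F along -1.5 [-0.88  3.74  9.37] op 0.3530965552221384 [ 0.66  0.12 -0.04]
```

Call:
drive_tool([
  [2,-0.2,0,0,0],
  [2,-0.16,0,0,0],
  [2,0,0,0,0],
  [2,0,0,0,0],
])

```text
t: 12.38
tool_pos: [0.5078, 0.1248, 0.0667]
ee_rot: [3.141, -0.002, 2.972]
ft_force: [-0.8, 4.2, 9.8]
opening: 0.357
```

```bash
python3 s.py
```

```text
t 12.375 s_mm -4.98 lat 0.94 z 0.0666740000149112 F along -1.5 [-0.81  4.19  9.76] op 0.3567505159450025 [ 0.62  0.16 -0.1 ]
```

Call:
drive_tool([
  [2,0.05,0,0,0],
  [2,0,0,0,0],
  [4.5,0,0,0,0],
  [7,0,0,0,0],
  [7,0,0,0,0],
])

```text
t: 13.0
tool_pos: [0.5066, 0.1239, 0.0651]
ee_rot: [-3.14, -0.003, 2.972]
ft_force: [0.0, -0.4, -0.5]
opening: 0.67
```

```bash
python3 s.py
```

```text
t 13.0 s_mm -5.94 lat -0.06 z 0.06513791431388452 F along 0.1 [ 0.03 -0.43 -0.5 ] op 0.6697686432969957 [-0.01  0.02 -0.  ]
```

Call:
drive_tool([
  [7,0,0,-1,0],
  [7,0,0,-3,0],
  [7,0,0,-4,0],
  [7,0,0,-5,0],
  [7,0,0,-4,0],
])

```text
t: 13.62
tool_pos: [0.5083, 0.1244, 0.239]
ee_rot: [3.141, 0.002, 2.972]
ft_force: [0.3, -0.8, -0.4]
opening: 0.794
```

```bash
python3 s.py; python3 a.py; python3 - <<'E'
from h import *
st=robot.get_obs(); d=eyes.get_image("wrist"); save(d,"w2"); T=T_of(d,st)
P=cloud(d,T).reshape(-1,3); yaw=-.1695
ok=(P[:,0]>.44)&(P[:,0]<.60)&(P[:,1]>.06)&(P[:,1]<.18)&(P[:,2]>.06)&(P[:,2]<.14); Q=P[ok]
a=(Q[:,0]-.5125)*np.cos(yaw)+(Q[:,1]-.1236)*np.sin(yaw)
for k in np.arange(-.045,.08,.0015):
    m=(a>=k)&(a<k+.0015)
    if m.sum(): print(round(k+.00075,5),m.sum(),Q[m,2].max().round(3))
save(eyes.get_image("side"),"side2")
E
```

```text
t 13.625 s_mm -4.41 lat 0.66 z 0.23904328138166164 F along 0.42 [ 0.3  -0.78 -0.43] op 0.7940863915242021 [ 0.01  0.02 -0.03]
top [0.05798339 0.18261431 0.10470048] 10.463029120332521 0.0006728677180561851
-0.0285 2 0.079 0.057 0.06
-0.0255 6 0.095 0.057 0.067
-0.0225 14 0.101 0.056 0.077
-0.0195 10 0.102 0.066 0.083
-0.0165 8 0.099 0.08 0.09
-0.0135 5 0.098 0.086 0.094
0.0765 1 0.112 0.032 0.032
0.0795 1 0.113 0.032 0.032
side [ 0.12329177 -0.17159689  0.07919675] -9.831777753236278 0.0012325693935597915
-0.0345 18 0.088 -0.009 0.013
-0.0315 66 0.1 -0.014 0.021
-0.0285 27 0.101 -0.008 0.023
-0.0255 13 0.099 0.004 0.021
-0.0225 20 0.095 -0.004 0.017
-0.0195 22 0.095 -0.003 0.018
-0.0165 17 0.095 -0.002 0.017
-0.0135 23 0.096 -0.006 0.018
-0.0105 20 0.095 -0.003 0.017
-0.0075 19 0.096 -0.004 0.017
-0.0045 19 0.096 -0.003 0.017
-0.0015 22 0.095 -0.007 0.016
0.0015 17 0.096 -0.005 0.016
0.0045 22 0.095 -0.003 0.017
0.0075 20 0.097 0.002 0.016
0.0105 8 0.095 -0.0 0.015
0.0135 5 0.087 0.0 0.009
0.0165 10 0.088 0.001 0.008
0.0195 11 0.086 -0.005 0.01
0.0225 9 0.087 -0.002 0.008
0.0255 11 0
[... 1147 characters left out ...]

0.02025 17 0.088
0.02175 26 0.089
0.02325 17 0.089
0.02475 25 0.088
0.02625 20 0.088
0.02775 21 0.089
0.02925 20 0.089
0.03075 20 0.088
0.03225 21 0.088
0.03375 20 0.088
0.03525 20 0.088
0.03675 20 0.089
0.03825 19 0.09
0.03975 20 0.088
0.04125 21 0.088
0.04275 21 0.089
0.04425 21 0.089
0.04575 21 0.088
0.04725 17 0.088
0.04875 20 0.088
0.05025 20 0.088
0.05175 23 0.088
0.05325 15 0.088
0.05475 19 0.088
0.05625 20 0.088
0.05775 19 0.088
0.05925 20 0.088
0.06075 17 0.089
0.06225 19 0.088
0.06375 21 0.088
0.06525 19 0.089
0.06675 19 0.087
0.06825 126 0.097
0.06975 186 0.109
0.07125 113 0.11
0.07275 441 0.116
0.07425 475 0.115
0.07575 81 0.116
0.07725 88 0.115
0.07875 71 0.115
0.08025 29 0.114
```

View pics/side2.png

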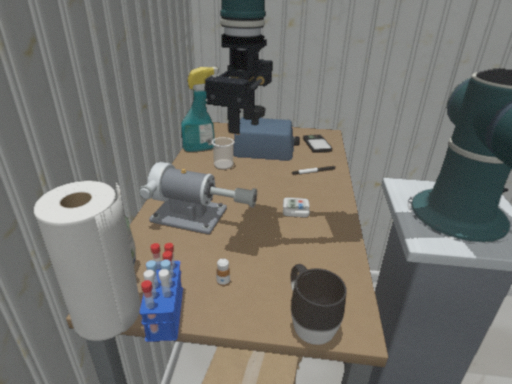

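The side view shows the arm clear of the pump. The hub at about (240,195) stands slightly further out than at the start. The vial (223,271), beaker (223,153), timer (297,208) and marker (313,170) are where they were.

Call:
drive_tool([
  [7,0,0,0,0],
  [7,0,0,0,0],
])

```text
t: 14.08
tool_pos: [0.5068, 0.1242, 0.2343]
ee_rot: [-3.14, -0.003, 2.972]
ft_force: [0.8, 0.5, -0.6]
opening: 0.796
```

```bash
python3 -c "
from bench import robot
print(robot.close_job())"
```

```text
the job is handed in; nothing more can be done
None
```

I checked the shaft's end float, left the shaft in the middle of it and let go. The job was handed in at about 14 s.

- **Inner stop:** I pushed the shaft in until it stopped at +5.6 mm, measured along the shaft from my starting estimate of the hub. I paused there at about 12–13 N.
- **Outer stop:** I drew it out until it stopped at −15.4 mm and paused at about 10–12 N. Drag between the stops read roughly 1.3 to 2.8 N.
- **Float and middle:** The float is about 21 mm, so the middle is at −4.9 mm. I left the shaft at −5.0 mm, released it and raised the gripper clear.

**Last checks:**
- The final wrist-camera view puts the hub about 5.9 mm further out than at the start, and the side camera about 5 mm. The arm reading gave 5.6 mm, so they agree within what the pictures resolve.
- The vial, beaker, timer and marker looked unmoved in the side view.
- The final top-camera fit failed because the arm blocked its view, so I did not use it.
- While gripping there was also a sideways and upward load, up to about 16 N upward at the inner stop. It came from the grip sitting slightly off centre and was well under the limits.

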